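# Gauge a clay house and hold the sprung clamp open to match

## Task

One clay house stands on the height gauge: press the gauge's black knob gently down until the sprung foot rests on the roof ridge for a moment, note the colour band that its pointer shows (blue short, yellow medium, red tall), and let the foot rise again fully. Then pull the spring-loaded jaw of the clamp out by its black upright post until its white pointer stands on the band of that same colour, and keep holding it there so that the house can be loaded: the program finishes while still holding the post. Do not push the houses, the glass jar or the flat wooden rib out of their places, and never press hard on a house.

Things in the scene. Friction and masses are not known exactly. Their poses are not given: they have to be found in the camera images.
- gauge: Height gauge fixed on the bench: aluminium base plate 240 x 150 mm, 20 mm thick; a dark column stands 102 mm to +x of the foot's axis, a grey overhanging bracket (its top 189 mm above the bench) guides the vertical sprung slide. Origin on the bench under the foot's axis; +x points from the foot's axis to the column, z up. Blue, yellow and red bands, 12 mm tall, on the column, centred 84, 104 and 124 mm above the base plate's top (short, medium, tall house).
- anvil (a point): Point on top of the gauge's base plate straight under the foot, 20 mm above the bench; the house to be checked stands within 10 mm of it.
- gauge_slide (a joint): Downward travel of the gauge's slide in m: 0 raised (its spring returns it there), up to 0.080. About 1.5 N starts it, rising 30 N per m. The foot meets the ridge of the tall, medium or short house at about 0.026, 0.046 or 0.066.
- knob_top (a point): Centre of the top of the slide's black round knob (38 mm across, 16 mm thick), 288 mm above the bench when raised; press it down from above.
- gauge_foot: Steel foot of the gauge, a disc 30 mm across, 5 mm thick, carried under the slide on a second spring: once on the roof it yields up to 10 mm upward into the slide with about 2 N at first touch to 5 N, then is solid. Carries a white cross-pointer, 3.5 mm above its underside, that rides along the column's colour bands. Origin on the foot's axis 170 mm below its underside.
- foot_under (a point): Centre of the foot's underside: 170 mm above the bench when raised; when it rests on a roof, its height above the anvil point is the house's height.
- clamp: Sprung clamp fixed on the bench: plywood bed 265 x 120 mm, 15 mm thick; origin on the bench under the closed jaw's post, +x from the post to the fixed wooden cheek (75 mm tall, 111 to 131 mm to +x). The jaw opens along the clamp's own -x. On the bed, either side of the jaw's slide, lie blue, yellow and red bands, each 12 mm wide, for short, medium and tall houses; the white pointer is at their middle at a jaw opening of 36, 56 and 76 mm.
- jaw (a joint): Opening of the clamp's jaw in m: 0 closed (its spring pulls it back there when let go), up to 0.092. The spring pulls with 5.4 N closed, rising 90 N per m (12.2 N at 0.076). Pointer on the middle of blue 0.036, yellow 0.056, red 0.076; on the band within 0.006 of that.
- jaw_pointer (a point): Middle of the white pointer bar that crosses the jaw's slide and moves with it over the colour bands, 12 mm to the clamp's -x from the post, 23.5 mm above the bench.
- jaw_post (a point): Black upright round post on the jaw's slide, the handle: 18 mm across, from 30 to 130 mm above the bench. This point is on its axis 105 mm above the bench, where to grasp it from above. The jaw's wooden block behind it begins 36 mm to the clamp's +x from the post's axis and is 74 mm tall.
- house_short: Short unfired clay house, 84 mm from its underside to the roof ridge, roof about 102 mm along the ridge and 83 mm across; belongs to the blue bands. One of the three houses stands on the gauge, the others on wooden ware boards. Origin at the centre of its underside, own y along the ridge, z up.
- house_medium: Medium unfired clay house, 104 mm from its underside to the roof ridge, roof about 102 mm along the ridge and 83 mm across; belongs to the yellow bands. One of the three houses stands on the gauge, the others on wooden ware boards. Origin at the centre of its underside, own y along the ridge, z up.
- house_tall: Tall unfired clay house, 124 mm from its underside to the roof ridge, roof about 102 mm along the ridge and 83 mm across; belongs to the red bands. One of the three houses stands on the gauge, the others on wooden ware boards. Origin at the centre of its underside, own y along the ridge, z up.
- jar: Amber glass jar, 64 mm across, 85 mm tall, a bystander; origin at the centre of its underside.
- rib: Flat wooden rib (smoothing tool) 100 x 50 x 8 mm lying on the bench, a bystander; origin at the centre of its underside.
There are look-alikes about, which are no part of the job. What is shaped like the house_tall but orange is not meant.

How it is judged:
By the outcome, as a careful person would: the job done as asked, in the order asked, and still so for the second after the job is handed in, while the arm keeps its last pose, push and grip.
It also fails if it takes over 67 s, if anything falls off the work surface, if the arm or the gripper's body presses on something with over 40 N, if the wrist force passes 120 N, or if a joint passes its speed limit or range.

## Robot

A 6-joint arm with a two-finger parallel gripper is mounted at the origin on the work surface. World frame = base frame: x ahead of the robot, y to its left, z up, the work surface at z = 0. Lengths are in m, angles in degrees, forces in N, time in s.
With the tool pointing down it reaches from about 0.4 to 0.925 m from the base axis. Payload 12.5 kg.
Tool frame: the origin (TCP) lies on the mounting face of the last link; the fingertips stand 190 mm ahead of it and the grasp point (between the pads) lies 171 mm ahead of it (pinch_z is the distance from the TCP to the grasp point, in m); z points along the fingers, y is the direction in which the jaws open and shut (so a half turn about z gives the same grasp; the last joint's range is limited). The gripper opens to 95 mm and grips with 3 to 60 N. Pads are 20 mm wide; open, the fingers measure 119 mm over their backs; the gripper's body (75 mm by 180 mm) begins 59 mm behind the grasp point.
Start: joints at [60.355, 28.126, 89.318, -0, 62.55, -6.05], TCP at [0.25, 0.573, 0.405] pointing down, gripper open.
Joint ranges: [-177.58, 177.58], [-47.91, 125.51], [2.72, 160], [-65.01, 245.01], [3.68, 167.84], [-153.87, 153.87]. Speed limits (degrees/s): [127.2, 127.2, 159.86, 180, 180, 180].

## Interface

Orientations are given as a 3x3 rotation matrix whose columns are the frame's x, y, z axes.
In Python, from station import get_obs, grab_frame, camera_params, sign_off, pinch_z gives the robot as it stands. The module is installed in compiled form; this text tells all that it offers.
- The arm moves only by the tool servo_tool, never from a script. Its argument "motion" is a list of rows, each a list of 7 numbers: the shift along the tool's x, y, z in mm, then the turn, a rotation vector about the tool's x, y, z in degrees, then the opening, from -1 (shut) to 1 (fully open). In form: [[tx, ty, tz, ax, ay, az, hand], ...]. A call has 1 to 10 rows; each row is the pose to reach, as a shift and turn from the pose commanded when the call began, along the tool's axes at that moment; what a row does not reach only later rows make up. A row lasts 1/8 s, in which the tool goes at most 62.5 mm and 10.7 degrees, less where a joint would pass 70% of its speed; a pose out of reach is approached as far as the arm can. A call with a gripper value outside its range is refused whole. The fingers move at their own pace and stop on an object; "grip_force" is the grip in N (left out, the last holds). Time passes only in rows, so rows that repeat a pose let the fingers close. It gives the time, the measured TCP pose, the force and the opening at its end, in the units of the state.
- get_obs(): the state, without advancing time (a new reading comes with each control period).
- grab_frame(name): name is "scene" or "top" or "wrist"; returns (picture, depth): 400x640x3 uint8, red, green, blue; 400x640 float32, m along the optical axis (not along the pixel's ray), 0 where there is no reading.
- camera_params(name): a dict with "mtx" (3x3 intrinsics, pixels), "R" (3x3) and "t" (3): a world point X has camera coordinates R X + t. Camera axes: x right, y down, z forward; pixel columns grow to the right and rows downward; lengths in m; the calibration is good to about 2 mm. A picture is of the moment at which its call begins: read the wrist's pose just before it. camera_params takes no time and is no camera call; for the wrist camera it gives the pose at the moment of the call.
- sign_off(): hands the job in, once; it reports no verdict.
The state is a dict: "time_s": time; "qpos": joint angles; "joint_vel": joint speeds; "joint_torque": joint torques, N m; "ee_pos": TCP position; "ee_rot": TCP orientation; "wrist_force": force on the tool from outside, world axes, zero at the start; "ft_torque": the same for the moment, N m; "opening": finger opening in m.
Only numpy, scipy, OpenCV 4.12 (cv2) and the standard library are available. Lean on these libraries where they do the work, as an engineer would, in place of code of your own. Each camera call takes 0.05 s, during which the arm holds its last target.

## Working session

There is one attempt and no reset: what is moved stays moved. The work goes in short steps, Python scripts to look and compute and a tool call to move; the robot and the scene stay as the last step left them, time stands still between calls to the robot, and variables do not carry over. Pictures are saved under pics/ and viewed, and the job is handed in when it is done.

Besides the shell and the picture viewer there is one more tool, called by a JSON object that holds its "name" and its "arguments". servo_tool: Moves the arm, as the interface text tells. Its arguments: {"type":"object","properties":{"motion":{"type":"array","items":{"type":"array","items":{"type":"number"}}},"grip_force":{"type":"number"}},"required":["motion"]}

```bash
mkdir -p pics
python3 - <<'E'
from station import *
import cv2,numpy as np
for n in ["scene","top"]:
    im,d=grab_frame(n); p=camera_params(n); np.savez(f"{n}0.npz",im=im,d=d,**p)
    cv2.imwrite(f"pics/{n}0.png",im[:,:,::-1]); print(n,p["mtx"].round(1).tolist(),p["R"].round(3).tolist(),p["t"].round(3).tolist())
o=get_obs(); print(o["time_s"],o["ee_pos"],o["ee_rot"],o["wrist_force"],o["opening"],pinch_z)
E
```

```text
scene [[395.0, 0.0, 321.6], [0.0, 395.0, 196.0], [0.0, 0.0, 1.0]] [[0.411, 0.912, 0.0], [0.511, -0.23, -0.828], [-0.755, 0.341, -0.56]] [-0.273, -0.106, 1.698]
top [[368.5, 0.0, 318.4], [0.0, 368.5, 199.6], [0.0, 0.0, 1.0]] [[-0.013, -1.0, 0.001], [-0.981, 0.013, -0.195], [0.195, -0.004, -0.981]] [0.092, 0.557, 1.176]
0.1 [0.25010722 0.57274608 0.40423546] [[-9.16403427e-01  4.00255552e-01 -5.02365847e-04]
 [ 4.00255844e-01  9.16403079e-01 -8.10357354e-04]
 [ 1.36019579e-04 -9.43689122e-04 -9.99999545e-01]] [-0.35306147  0.57833879  0.30675304] 0.09520797255209076 0.1713
```

View pics/scene0.png

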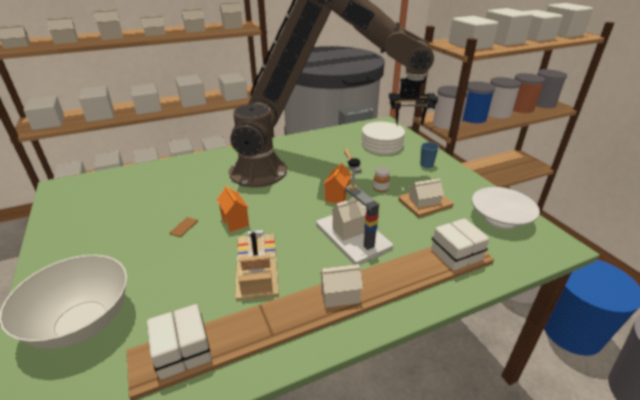

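View pics/top0.png

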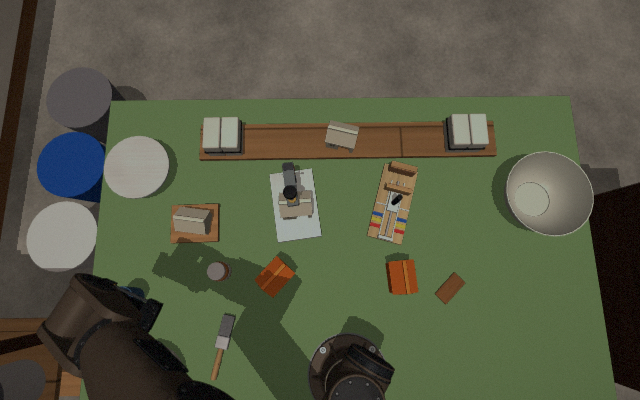

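The gauge stands at top-view (295,203) with its black knob at (290,192). The clamp is at (393,203) with its post near (397,200). There are orange look-alikes at (275,277) and (403,277). I'll enlarge both and get point measurements.

```bash
cat > h.py <<'E'
import numpy as np,cv2
def ld(n): return dict(np.load(n+".npz"))
def pt(f,u,v,d=None):
    z=f["d"][int(round(v)),int(round(u))] if d is None else d
    c=np.linalg.inv(f["mtx"])@[u,v,1]*z
    return f["R"].T@(c-f["t"])
def tri(obs):
    A=[];b=[]
    for f,u,v in obs:
        r=f["R"].T@(np.linalg.inv(f["mtx"])@[u,v,1]); r/=np.linalg.norm(r); o=-f["R"].T@f["t"]
        P=np.eye(3)-np.outer(r,r);A.append(P);b.append(P@o)
    x=np.linalg.lstsq(np.vstack(A),np.hstack(b),rcond=None)[0]
    return x,[np.linalg.norm(P@x-q) for P,q in zip(A,b)]
def proj(f,X):
    c=f["R"]@np.array(X)+f["t"]; p=f["mtx"]@c; return p[:2]/p[2]
def crop(im,u0,u1,v0,v1,s,fn):
    c=cv2.resize(im[v0:v1,u0:u1,::-1],None,fx=s,fy=s,interpolation=cv2.INTER_CUBIC); cv2.imwrite(fn,c)
E
python3 - <<'E'
from h import *
t=ld("top0");s=ld("scene0")
a=cv2.resize(t["im"][150:250,260:430],None,fx=4.5,fy=4.5,interpolation=cv2.INTER_CUBIC)
cv2.imwrite("pics/tc.png",a[:,:,::-1])
crop(s["im"],220,400,140,305,3.5,"pics/sc.png")
for n,f,l in [("t",t,[(290,192),(290,188),(398,200),(397,201),(400,197)]),("s",s,[(354,162),(255,236),(255,250)])]:
    for u,v in l: print(n,u,v,pt(f,u,v).round(4))
E
```

```text
t 290 192 [0.5335 0.1627 0.2878]
t 290 188 [0.5446 0.1627 0.2878]
t 398 200 [ 0.5416 -0.1673  0.114 ]
t 397 201 [ 0.5409 -0.1669  0.1009]
t 400 197 [ 0.5479 -0.1705  0.1305]
s 354 162 [0.546  0.1586 0.2874]
s 255 236 [ 0.5578 -0.166   0.1214]
s 255 250 [ 0.5597 -0.1715  0.0706]
```

View pics/tc.png

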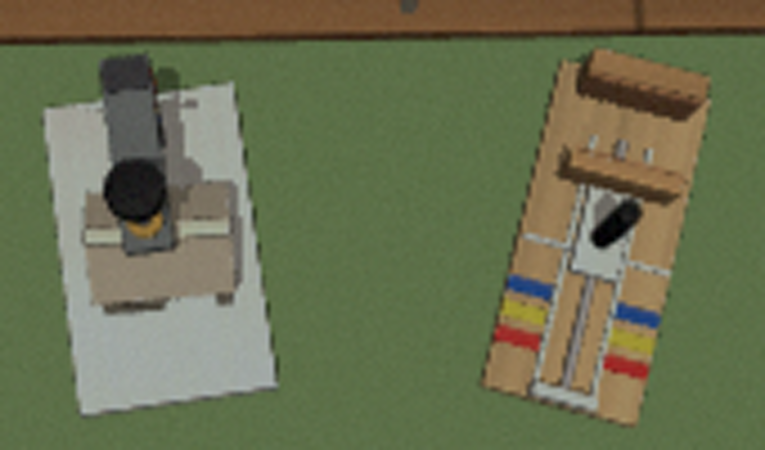

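View pics/sc.png

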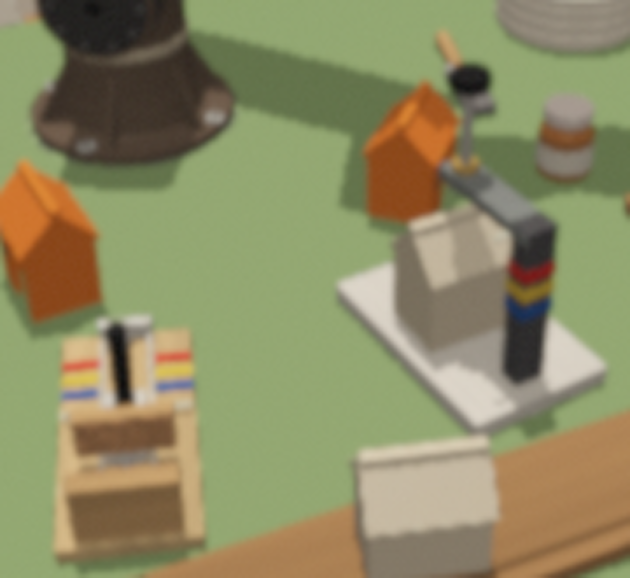

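The crops show the knob at full-image (290,192). The clamp post runs from the base at ~(393,203) to the top at ~(400,196), and the jaw opens down-left, towards the robot. Next I'll measure them precisely.

Run:
```python
from h import *
t=ld("top0");s=ld("scene0")
def cloud(f):
    v,u=np.mgrid[0:400,0:640]; z=f["d"]
    c=np.stack([(u-f["mtx"][0,2])/f["mtx"][0,0]*z,(v-f["mtx"][1,2])/f["mtx"][1,1]*z,z],-1)
    return (c-f["t"])@f["R"]
for n,f in (("top",t),("scene",s)):
    C=cloud(f);g=f["im"].astype(float).sum(2)
    m=(abs(C[...,2]-.288)<.006)&(abs(C[...,0]-.54)<.04)&(abs(C[...,1]-.16)<.04)
    v,u=np.nonzero(m); p=C[m]; print(n,"knob",m.sum(),p.mean(0).round(4),p.min(0).round(4),p.max(0).round(4),"px",u.mean(),v.mean())
    m=(C[...,2]>.078)&(abs(C[...,0]-.545)<.03)&(abs(C[...,1]+.168)<.03)&(g<150)
    p=C[m];print(n,"post",m.sum());print(p[np.argsort(p[:,2])][::max(1,len(p)//12)].round(4))
    m=(C[...,2]>.008)&(C[...,2]<.022)&(abs(C[...,0]-.56)<.16)&(abs(C[...,1]+.165)<.11)
    p=C[m][:,:2].astype(np.float32); r=cv2.minAreaRect(p*1000);print(n,"bed",m.sum(),r)
    m=(C[...,2]>.013)&(C[...,2]<.027)&(abs(C[...,0]-.53)<.16)&(abs(C[...,1]-.16)<.12)
    p=C[m][:,:2].astype(np.float32); r=cv2.minAreaRect(p*1000);print(n,"base",m.sum(),r)
# ridge height of house on gauge
C=cloud(t)
for u,v in [(282,202),(284,202),(308,200),(305,201),(342,125),(193,210)]: print(u,v,C[v,u].round(4))
```

```text
top knob 150 [0.5348 0.1643 0.2876] [0.5169 0.1464 0.2823] [0.5534 0.1818 0.2919] px 289.42 191.54666666666665
top post 40
[[ 0.5415 -0.1713  0.0804]
 [ 0.5476 -0.161   0.0841]
 [ 0.5418 -0.1647  0.0962]
 [ 0.5413 -0.1706  0.0986]
 [ 0.5462 -0.1627  0.1073]
 [ 0.5416 -0.1673  0.114 ]
 [ 0.5505 -0.1606  0.1181]
 [ 0.5423 -0.1646  0.1269]
 [ 0.5485 -0.1617  0.1277]
 [ 0.5419 -0.1674  0.1286]
 [ 0.545  -0.1675  0.1289]
 [ 0.5447 -0.1735  0.1303]
 [ 0.5542 -0.1676  0.1309]
 [ 0.5534 -0.173   0.1346]]
top bed 1936 ((564.787353515625, -165.56259155273438), (310.0957336425781, 218.8659210205078), 0.03411078453063965)
top base 1893 ((550.5031127929688, 166.7100830078125), (240.4689178466797, 150.05047607421875), 7.590960502624512)
scene knob 73 [0.5393 0.1612 0.2864] [0.5189 0.144  0.2822] [0.5576 0.1803 0.2897] px 353.6986301369863 161.15068493150685
scene post 45
[[ 0.5573 -0.1728  0.0809]
 [ 0.5563 -0.1693  0.0828]
 [ 0.5604 -0.1698  0.0902]
 [ 0.5576 -0.1688  0.0915]
 [ 0.5574 -0.1713  0.0961]
 [ 0.558  -0.1711  0.1004]
 [ 0.5588 -0.168   0.1038]
 [ 0.56   -0.1708  0.1095]
 [ 0.5586 -0.1672  0.111 ]
 [ 0.5589 -0.176   0.1143]
 [ 0.5588 -0.1727  0.1169]
 [ 0.5606 -0.1698  0.1211]
 [ 0.5564 -0.1682  0.1249]
 [ 0.5543 -0.1765  0.1261]
 [ 0.5579 -0.1743  0.1281]]
scene bed 1232 ((566.6416015625, -163.04718017578125), (217.28797912597656, 306.3495178222656), 89.62464904785156)
scene base 1134 ((529.2326049804688, 160.09059143066406), (291.10162353515625, 153.3288116455078), 8.648728370666504)
282 202 [0.5341 0.1981 0.1435]
284 202 [0.5338 0.1918 0.145 ]
308 200 [0.5387 0.1176 0.1471]
305 201 [0.5359 0.1269 0.1458]
342 125 [0.8037 0.0028 0.0975]
193 210 [0.5258 0.4975 0.0677]
```

Run:
```python
from h import *
t=ld("top0");s=ld("scene0")
def onz(f,u,v,z):
    r=f["R"].T@(np.linalg.inv(f["mtx"])@[u,v,1]); o=-f["R"].T@f["t"]; return o+r*(z-o[2])/r[2]
P=lambda x,y:(x/4.5+260-.4,y/4.5+150-.4)
Q=lambda x,y:(x/3.5+220-.4,y/3.5+140-.4)
pts={}
for n,x,y in [("BLcorner",485,388),("BRcorner",637,424),("TLcorner",562,60),("blueL",529,288),("blueR",637,316),("yelL",523,312),("yelR",632,343),("redL",517,336),("redR",626,368),("ptrL",548,240),("ptrR",650,268)]:
    pts[n]=onz(t,*P(x,y),.015); print(n,pts[n].round(4))
d=pts["TLcorner"]-pts["BLcorner"]; print("ang L edge",np.degrees(np.arctan2(d[1],d[0])),np.linalg.norm(d))
d=pts["BLcorner"]-pts["BRcorner"]; print("perp ang",np.degrees(np.arctan2(d[1],d[0]))-90,np.linalg.norm(d))
for n,l in [("scene",[("farL",63,337),("farR",190,330),("nearL",55,558),("nearR",203,543)])]:
    for k,x,y in l: print(k,onz(s,*Q(x,y),.015).round(4))
print("post top tri",tri([(t,*P(628,208)),(s,*Q(117,325))]))
print("knob tri",tri([(t,*P(135,190)),(s,*Q(470,78))]))
```

```text
BLcorner [ 0.4387 -0.0791  0.015 ]
BRcorner [ 0.4103 -0.1919  0.015 ]
TLcorner [ 0.6944 -0.1493  0.015 ]
blueL [ 0.5143 -0.1155  0.015 ]
blueR [ 0.4918 -0.1965  0.015 ]
yelL [ 0.496  -0.1102  0.015 ]
yelR [ 0.4713 -0.1916  0.015 ]
redL [ 0.4777 -0.1048  0.015 ]
redR [ 0.4524 -0.186   0.015 ]
ptrL [ 0.5513 -0.1317  0.015 ]
ptrR [ 0.5286 -0.2085  0.015 ]
ang L edge -15.36419233358179 0.2651986199136233
perp ang -14.147472522586995 0.11633152153619118
farL [ 0.4058 -0.1917  0.015 ]
farR [ 0.4456 -0.078   0.015 ]
nearL [ 0.6703 -0.2655  0.015 ]
nearR [ 0.7037 -0.1537  0.015 ]
post top tri (array([ 0.55144215, -0.16852881,  0.13076922]), [np.float64(0.0005793294422700264), np.float64(0.000579329442270267)])
knob tri (array([0.5354548 , 0.16422855, 0.28120638]), [np.float64(2.1232146219484958e-05), np.float64(2.1232146219440228e-05)])
```

Knob: (0.535, 0.164, 0.288), agreeing in both views. Post axis: (0.551, -0.1685), with the clamp's +x at about -16° in the world. The top view puts the house ridge at z≈0.145, about 125 mm above the plate, so I expect tall/red. The gauge will confirm this. I'll raise the arm and move over the knob with the fingers shut.

{"name": "servo_tool", "arguments": {"motion": [[0,0,-60,0,0,0,-1],[0,0,-110,0,0,0,-1],[-50,-30,-110,0,0,0,-1],[-100,-61,-110,0,0,0,-1],[-150,-92,-110,0,0,0,-1],[-200,-123,-110,0,0,0,-1],[-250,-153,-110,0,0,0,-1],[-300,-184,-110,0,0,0,-1],[-350,-215,-110,0,0,0,-1],[-400,-245,-110,0,0,0,-1]], "grip_force": 20}}

```text
time_s: 1.35
ee_pos: [0.5194, 0.1864, 0.5146]
ee_rot: [[-0.916, 0.4, -0.0], [0.4, 0.916, 0.0], [0.0, -0.0, -1.0]]
wrist_force: [0.4, 0.2, -0.1]
opening: 0.0025
```

{"name": "servo_tool", "arguments": {"motion": [[-25,-16,0,0,0,0,-1],[-25,-16,0,0,0,0,-1],[-25,-16,0,0,0,0,-1]]}}

```text
time_s: 1.72
ee_pos: [0.5348, 0.1639, 0.5146]
ee_rot: [[-0.916, 0.4, -0.001], [0.4, 0.916, 0.0], [0.001, -0.0, -1.0]]
wrist_force: [-1.1, 0.6, 0.4]
opening: 0.0005
```

Run:
```python
from station import *
from h import *
o=get_obs(); print(o["time_s"],o["ee_pos"].round(4),o["ee_rot"].round(4).tolist(),o["wrist_force"].round(2),o["opening"])
for n in ["scene","wrist"]:
    p=camera_params(n); im,d=grab_frame(n); np.savez(n+"1.npz",im=im,d=d,**p); cv2.imwrite(f"pics/{n}1.png",im[:,:,::-1])
f=ld("scene1");crop(f["im"],310,400,90,260,3.5,"pics/s1c.png")
```

```text
1.725 [0.5348 0.1639 0.5146] [[-0.9164, 0.4003, -0.0005], [0.4003, 0.9164, 0.0002], [0.0005, -0.0, -1.0]] [-1.08  0.59  0.36] 0.00046381580096509044
```

View pics/s1c.png

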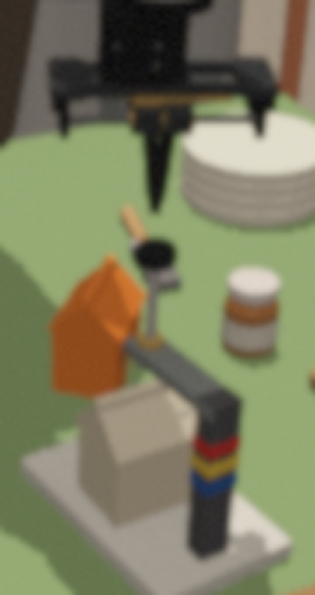

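View pics/wrist1.png

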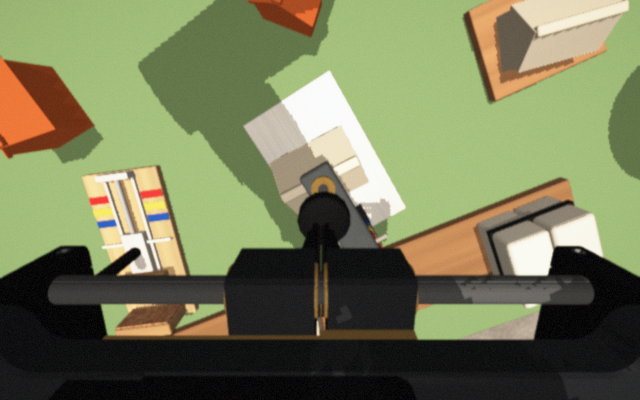

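The scene crop shows the shut fingertips at (155,210), directly above the knob at (155,255). The wrist view agrees, with the tips over the knob. Pressing down in stages.

{"name": "servo_tool", "arguments": {"motion": [[0,0,15,0,0,0,-1],[0,0,30,0,0,0,-1],[0,0,35,0,0,0,-1],[0,0,38,0,0,0,-1],[0,0,42,0,0,0,-1],[0,0,46,0,0,0,-1],[0,0,50,0,0,0,-1],[0,0,53,0,0,0,-1],[0,0,56,0,0,0,-1],[0,0,56,0,0,0,-1]]}}

```text
time_s: 3.08
ee_pos: [0.5352, 0.1635, 0.4586]
ee_rot: [[-0.916, 0.4, 0.0], [0.4, 0.916, 0.0], [-0.0, 0.0, -1.0]]
wrist_force: [-0.4, 1.2, 2.3]
opening: 0.0006
```

{"name": "servo_tool", "arguments": {"motion": [[0,0,1,0,0,0,-1],[0,0,2,0,0,0,-1],[0,0,3,0,0,0,-1],[0,0,4,0,0,0,-1],[0,0,4,0,0,0,-1],[0,0,4,0,0,0,-1]]}}

```text
time_s: 3.82
ee_pos: [0.5352, 0.1635, 0.4548]
ee_rot: [[-0.916, 0.4, 0.0], [0.4, 0.916, 0.0], [-0.0, 0.0, -1.0]]
wrist_force: [0.7, 1.5, 2.2]
opening: 0.0004
```

{"name": "servo_tool", "arguments": {"motion": [[0,0,1,0,0,0,-1],[0,0,2,0,0,0,-1],[0,0,3,0,0,0,-1],[0,0,4,0,0,0,-1],[0,0,4,0,0,0,-1],[0,0,4,0,0,0,-1]]}}

```text
time_s: 4.58
ee_pos: [0.5351, 0.1635, 0.4508]
ee_rot: [[-0.916, 0.4, 0.0], [0.4, 0.916, 0.0], [-0.0, 0.0, -1.0]]
wrist_force: [-0.3, 2.0, 4.8]
opening: 0.0003
```

The force rose by ~2.5 N at travel 0.027 m, which is first contact. I'll go 2 mm further, hold, and look.

{"name": "servo_tool", "arguments": {"motion": [[0,0,1,0,0,0,-1],[0,0,2,0,0,0,-1],[0,0,2,0,0,0,-1],[0,0,2,0,0,0,-1],[0,0,2,0,0,0,-1],[0,0,2,0,0,0,-1]]}}

```text
time_s: 5.32
ee_pos: [0.5352, 0.1635, 0.4488]
ee_rot: [[-0.916, 0.4, 0.0], [0.4, 0.916, 0.0], [-0.0, 0.0, -1.0]]
wrist_force: [-0.9, 2.0, 5.0]
opening: 0.0006
```

Run:
```python
from station import *
from h import *
o=get_obs(); print(o["time_s"],o["ee_pos"].round(4),o["wrist_force"].round(2))
for n in ["scene","wrist"]:
    p=camera_params(n); im,d=grab_frame(n); np.savez(n+"2.npz",im=im,d=d,**p)
    cv2.imwrite(f"pics/{n}2.png",im[:,:,::-1])
f=ld("scene2");crop(f["im"],325,400,150,260,5.4,"pics/s2c.png")
```

```text
5.325 [0.5352 0.1635 0.4488] [-0.9   1.99  5.03]
```

View pics/s2c.png

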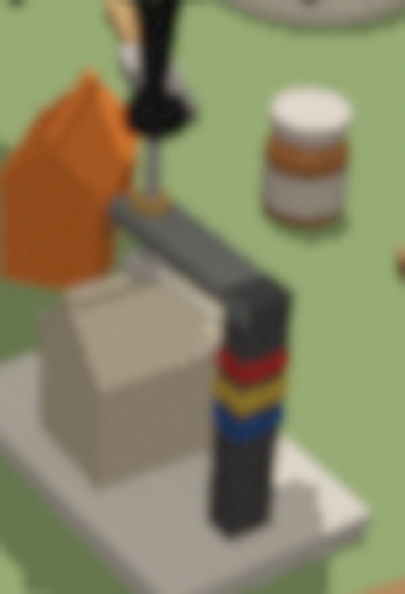

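View pics/wrist2.png

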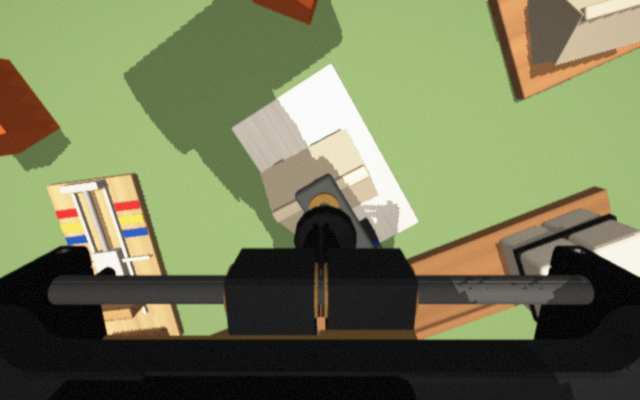

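The foot (crop (145,265)) rests on the ridge just under the bracket. The force step came at 0.026–0.027 m travel, which matches the tall house, so the band is red. The top-view ridge height of 125 mm agrees. The column's front face hides the pointer in this view. I'll release the knob gently.

{"name": "servo_tool", "arguments": {"motion": [[0,0,-2,0,0,0,-1],[0,0,-6,0,0,0,-1],[0,0,-12,0,0,0,-1],[0,0,-18,0,0,0,-1],[0,0,-24,0,0,0,-1],[0,0,-29,0,0,0,-1],[0,0,-36,0,0,0,-1],[0,0,-60,0,0,0,-1],[0,0,-75,0,0,0,-1],[0,0,-75,0,0,0,-1]]}}

```text
time_s: 6.68
ee_pos: [0.535, 0.1634, 0.5246]
ee_rot: [[-0.916, 0.4, 0.002], [0.4, 0.916, 0.0], [-0.001, 0.001, -1.0]]
wrist_force: [0.3, -0.2, 0.7]
opening: 0.0007
```

Run:
```python
from station import *
from h import *
o=get_obs(); print(o["time_s"],o["ee_pos"].round(4),o["wrist_force"].round(2),o["qpos"].round(1))
n="scene"
p=camera_params(n); im,d=grab_frame(n); np.savez(n+"3.npz",im=im,d=d,**p)
f=ld("scene3");crop(f["im"],325,400,130,260,4.5,"pics/s3c.png")
for u,v in [(354,161),(354,162),(353,160)]:print(pt(f,u,v).round(4))
R=o["ee_rot"]; 
# yaw options: tool y perpendicular to clamp x (world -16deg): y along 74 deg
a=np.radians(-16); 
# tool-frame delta to post
print((R.T@(np.array([.551,-.1685,.35])-o["ee_pos"])*1000).round(1), np.degrees(np.arctan2(R[1,1],R[0,1])))
```

```text
6.675 [0.535  0.1634 0.5246] [ 0.29 -0.24  0.7 ] [ 10.2  16.9  88.6   0.   74.4 -56.2]
[0.5402 0.1617 0.2872]
[0.543  0.1603 0.2855]
[0.5324 0.1625 0.2865]
[-147.2 -298.   174.5] 66.40601187309719
```

View pics/s3c.png

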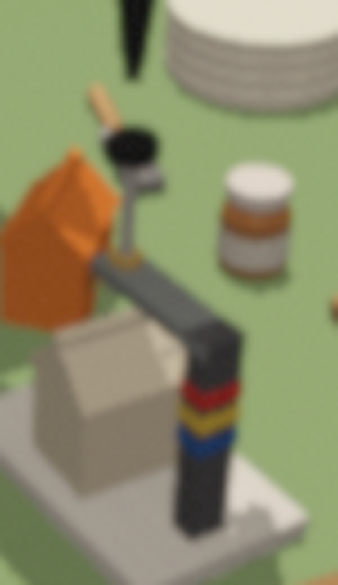

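The slide is back up, with the knob top at z≈0.287. Next I'll move to the post and turn so the jaws open along the clamp's axis, which puts a finger behind the post for the pull.

{"name": "servo_tool", "arguments": {"motion": [[-18,-37,0,0,0,10.3,-1],[-37,-75,0,0,0,20.6,-1],[-55,-112,0,0,0,30.9,-0.5],[-74,-149,0,0,0,41.2,0],[-92,-186,0,0,0,51.5,0.1],[-110,-223,0,0,0,61.8,0.1],[-129,-261,0,0,0,72.1,0.1],[-147,-298,0,0,0,82.4,0.1],[-147,-298,60,0,0,82.4,0.1],[-147,-298,100,0,0,82.4,0.1]]}}

```text
time_s: 7.98
ee_pos: [0.5499, -0.1689, 0.4206]
ee_rot: [[0.277, 0.961, -0.003], [0.961, -0.277, 0.001], [0.0, -0.003, -1.0]]
wrist_force: [0.2, -0.6, -0.5]
opening: 0.0525
```

{"name": "servo_tool", "arguments": {"motion": [[0,0,0,0,0,0,0.1],[0,0,0,0,0,0,0.1]]}}

```text
time_s: 8.22
ee_pos: [0.5509, -0.1685, 0.4249]
ee_rot: [[0.275, 0.961, 0.001], [0.961, -0.275, -0.0], [-0.0, 0.001, -1.0]]
wrist_force: [0.3, 0.2, 0.3]
opening: 0.0524
```

Run:
```python
from station import *
from h import *
o=get_obs(); print(o["time_s"],o["ee_pos"].round(4),o["ee_rot"].round(4).tolist(),o["wrist_force"].round(2),o["qpos"].round(1),o["opening"])
for n in ["scene","wrist","top"]:
    p=camera_params(n); im,d=grab_frame(n); np.savez(n+"4.npz",im=im,d=d,**p); cv2.imwrite(f"pics/{n}4.png",im[:,:,::-1])
f=ld("scene4");crop(f["im"],210,310,150,300,4,"pics/s4c.png")
f=ld("wrist4");print(proj(f,[.551,-.1685,.13]),proj(f,[.551,-.1685,.03]))
```

```text
8.225 [ 0.5509 -0.1685  0.4249] [[0.2753, 0.9613, 0.0012], [0.9613, -0.2753, -0.0004], [-0.0001, 0.0013, -1.0]] [0.35 0.24 0.34] [-23.6  23.   94.9   0.   62.1  -7.6] 0.052423190176809055
[320.47827821 193.23920002] [320.26208855 171.48531512]
```

View pics/s4c.png

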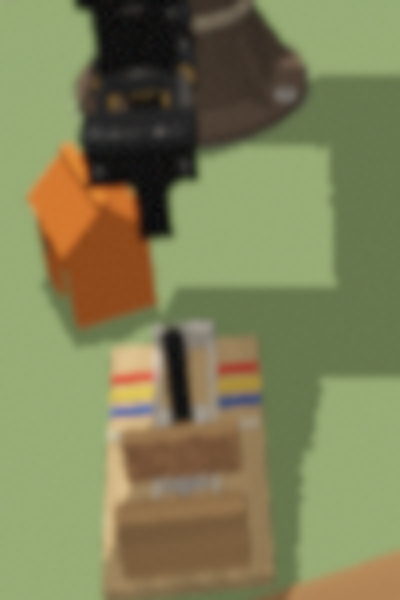

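View pics/wrist4.png

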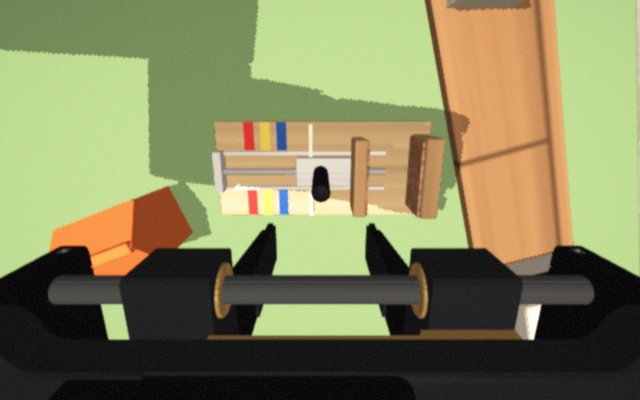

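The wrist view shows the post top at (320,190) and base at ~(320,172), against predictions of (320,193) and (320,171). The clamp's axis lies horizontal in the picture, so the alignment is good. Descending, then gripping.

{"name": "servo_tool", "arguments": {"motion": [[0,0,40,0,0,0,0.1],[0,0,80,0,0,0,0.1],[0,0,105,0,0,0,0.1],[0,0,125,0,0,0,0.1],[0,0,140,0,0,0,0.1],[0,0,148,0,0,0,0.1],[0,0,148,0,0,0,0.1]]}}

```text
time_s: 9.25
ee_pos: [0.5507, -0.1685, 0.2758]
ee_rot: [[0.275, 0.961, 0.0], [0.961, -0.275, 0.0], [0.0, 0.0, -1.0]]
wrist_force: [-0.1, -1.2, 0.6]
opening: 0.0519
```

{"name": "servo_tool", "arguments": {"motion": [[0,0,0,0,0,0,-0.4],[0,0,0,0,0,0,-0.8],[0,0,0,0,0,0,-1],[0,0,0,0,0,0,-1],[0,0,0,0,0,0,-1]], "grip_force": 25}}

```text
time_s: 9.88
ee_pos: [0.551, -0.1686, 0.2759]
ee_rot: [[0.276, 0.961, 0.002], [0.961, -0.276, -0.001], [-0.0, 0.002, -1.0]]
wrist_force: [5.0, -1.0, -1.9]
opening: 0.0175
```

The post is held (17.5 mm). Pulling along the clamp's -x (tool -y), towards 76 mm.

{"name": "servo_tool", "arguments": {"motion": [[0,-6,0,0,0,0,-1],[0,-14,0,0,0,0,-1],[0,-24,0,0,0,0,-1],[0,-34,0,0,0,0,-1],[0,-44,0,0,0,0,-1],[0,-54,0,0,0,0,-1],[0,-63,0,0,0,0,-1],[0,-70,0,0,0,0,-1],[0,-75,0,0,0,0,-1],[0,-75,0,0,0,0,-1]]}}

```text
time_s: 11.12
ee_pos: [0.4794, -0.1481, 0.2759]
ee_rot: [[0.276, 0.961, 0.004], [0.961, -0.276, -0.001], [-0.0, 0.004, -1.0]]
wrist_force: [11.4, -1.4, -7.5]
opening: 0.0178
```

Run:
```python
from station import *
from h import *
o=get_obs(); print(o["time_s"],o["ee_pos"].round(4),o["ee_rot"].round(4).tolist(),o["wrist_force"].round(2),o["ft_torque"].round(2),o["opening"])
for n in ["scene","wrist","top"]:
    p=camera_params(n); im,d=grab_frame(n); np.savez(n+"5.npz",im=im,d=d,**p); cv2.imwrite(f"pics/{n}5.png",im[:,:,::-1])
f=ld("scene5");crop(f["im"],210,310,150,300,4,"pics/s5c.png")
f=ld("top5");crop(f["im"],350,450,150,250,6,"pics/t5c.png")
```

```text
11.125 [ 0.4794 -0.1481  0.2759] [[0.2758, 0.9612, 0.0041], [0.9612, -0.2758, -0.0014], [-0.0002, 0.0043, -1.0]] [11.45 -1.44 -7.54] [-0.18 -1.56  0.01] 0.017822927147150554
```

View pics/s5c.png

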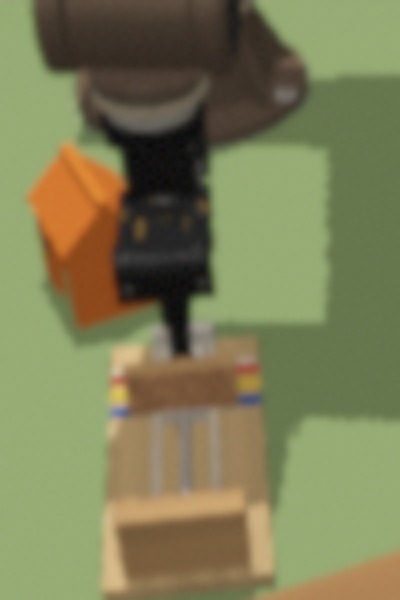

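View pics/t5c.png

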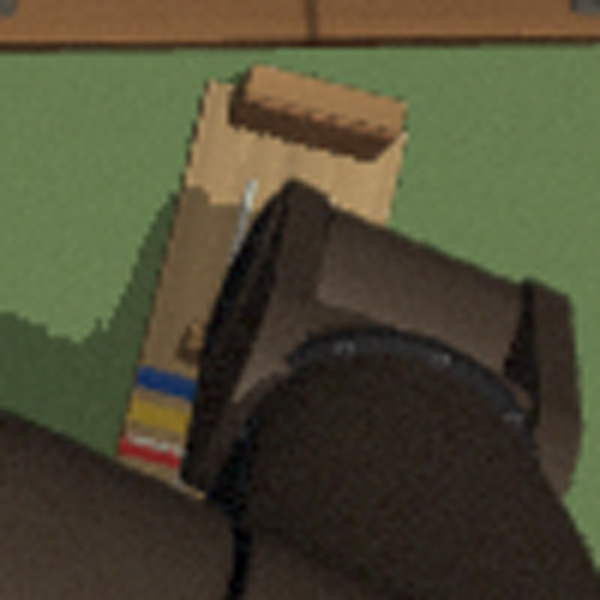

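View pics/wrist5.png

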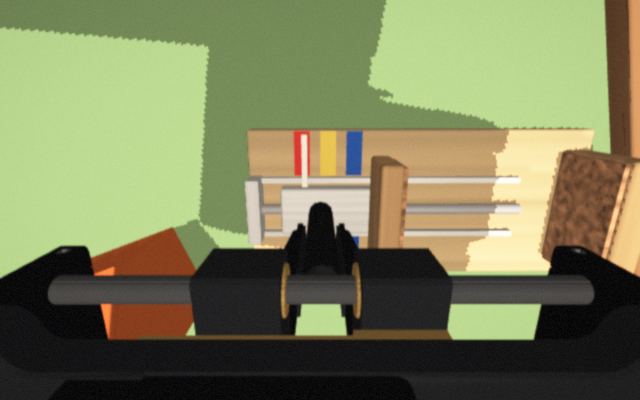

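The wrist view shows the white pointer at u≈305 on the red band (294–310), slightly to the yellow side. I'll measure the offset.

Run:
```python
from h import *
f=ld("wrist5");crop(f["im"],240,400,115,215,5,"pics/w5c.png")
def onz(f,u,v,z):
    r=f["R"].T@(np.linalg.inv(f["mtx"])@[u,v,1]); o=-f["R"].T@f["t"]; return o+r*(z-o[2])/r[2]
g=f["im"]
print(g[146,288:316].tolist())
ax=np.array([.9613,-.2756,0])
for n,u,z in [("r0",294,.0155),("r1",310,.0155),("b0",346,.0155),("b1",362.5,.0155),("ptr",305,.0235)]: print(n,round(float(onz(f,u,146,z)@ax)*1000,1))
```

```text
[[192, 155, 107], [191, 156, 108], [191, 155, 107], [194, 159, 111], [190, 151, 104], [197, 139, 96], [213, 88, 67], [220, 60, 51], [222, 55, 52], [221, 56, 52], [223, 56, 55], [221, 55, 52], [225, 84, 75], [230, 158, 139], [238, 223, 200], [238, 233, 213], [240, 234, 216], [238, 233, 213], [233, 213, 189], [229, 134, 118], [222, 71, 62], [211, 94, 72], [199, 142, 98], [193, 155, 108], [188, 153, 105], [192, 155, 107], [192, 158, 110], [191, 155, 108]]
r0 482.2
r1 494.4
b0 521.9
b1 534.5
ptr 491.0
```

View pics/w5c.png

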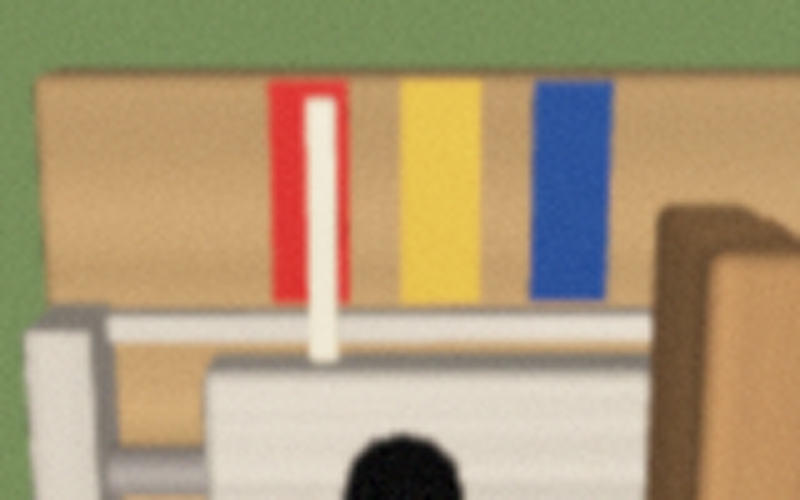

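The pointer is ~2.7 mm short of the red middle. Pulling 2.5 mm more and letting it settle.

{"name": "servo_tool", "arguments": {"motion": [[0,-1.5,0,0,0,0,-1],[0,-2.5,0,0,0,0,-1],[0,-2.5,0,0,0,0,-1],[0,-2.5,0,0,0,0,-1],[0,-2.5,0,0,0,0,-1],[0,-2.5,0,0,0,0,-1],[0,-2.5,0,0,0,0,-1],[0,-2.5,0,0,0,0,-1]]}}

```text
time_s: 12.28
ee_pos: [0.4773, -0.1475, 0.2759]
ee_rot: [[0.276, 0.961, 0.004], [0.961, -0.276, -0.002], [-0.0, 0.005, -1.0]]
wrist_force: [12.1, -1.5, -6.2]
opening: 0.0177
```

Run:
```python
from station import *
from h import *
o=get_obs(); print(o["time_s"],o["ee_pos"].round(4),o["wrist_force"].round(2),o["opening"])
for n in ["scene","wrist"]:
    p=camera_params(n); im,d=grab_frame(n); np.savez(n+"6.npz",im=im,d=d,**p); cv2.imwrite(f"pics/{n}6.png",im[:,:,::-1])
f=ld("wrist6");crop(f["im"],240,400,115,215,5,"pics/w6c.png")
```

```text
12.275 [ 0.4773 -0.1475  0.2759] [12.14 -1.53 -6.21] 0.017709857623680936
```

View pics/w6c.png

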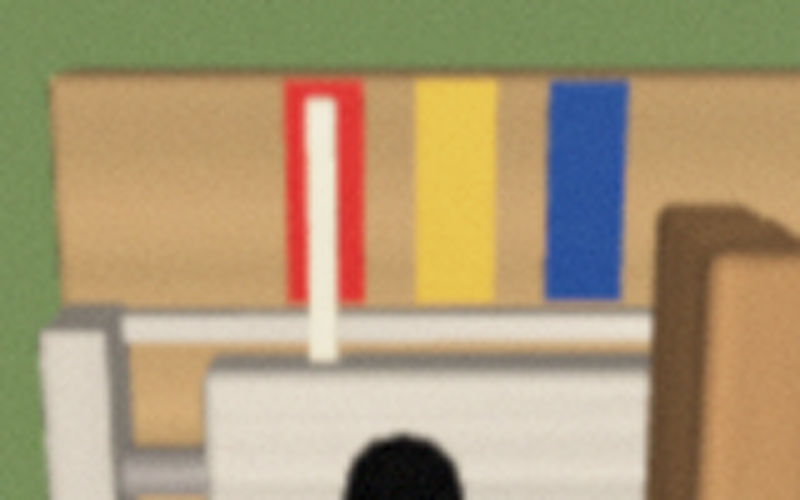

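View pics/scene6.png

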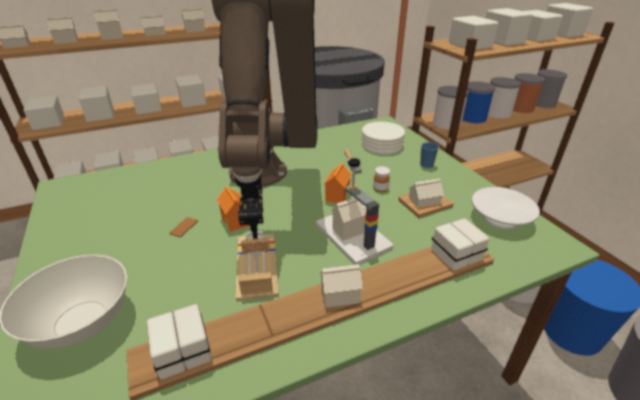

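The pointer (crop (321,180)) is within 1 mm of the middle of the red band (287–364). The pull of ~12.2 N matches a 0.076 opening. The scene view shows everything in its place and the knob up, so I'm handing in.

```bash
python3 -c "
from station import *
o=get_obs();print(o['time_s'],o['wrist_force'],o['opening']);print(sign_off())"
```

```text
12.375 [12.22209786 -2.05410063 -7.02098838] 0.017680706238292893
the job is handed in; nothing more can be done
None
```

The house on the gauge is the tall one, so I pulled the clamp's jaw out to the red band. I handed the job in at 12.4 s with the gripper still holding the post.

- **Gauge:** I pressed the knob with the fingers shut. The force stepped up at about 27 mm of travel, which matches the tall house. I held it at 29 mm with about 5 N in total on the knob and roughly 2.6 N of that on the roof. The knob then came back up to about 287 mm.
- **Pointer not seen:** the column hid the gauge's pointer in the camera views, so I never read the band by eye. Red rests on the slide's travel and on the ridge height of about 125 mm above the plate, measured separately in the top view. The two agree.
- **Clamp:** the first pull stopped about 2.7 mm short of the middle of red, so I pulled 2.5 mm more. In the last wrist picture the pointer is within about 1 mm of the red band's middle. The pull of about 12.2 N fits a 76 mm opening.
- **Other checks:** the wrist also showed a vertical force of about 7 N while holding, which I left alone. The last scene picture showed the houses, jar and rib still in their places. I judged this by eye and did not measure it.

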